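Open a gauge case that may be caught and hold its lid up

TASK

Take the brass bushing out of the dish on the case's lid and stand it upright on the bare desk, without dropping it. Then tug the lid up by its bar handle, before you touch the slide bolt, to feel whether it is caught; if it is, let the lid back down and slide the bolt back to free it. Raise the lid by the bar handle to about 45 degrees and finish while still holding it open; leave the tape roll, keys, pen and loupe where they are.

Things in the scene. Friction and masses are not known exactly. Their poses are not given: they have to be found in the camera images.
- case: wooden gauge-block case, 100 x 170 mm, 38 mm high, fixed to the desk. Origin: centre of its underside; x to the back, y to its left, z up. Lid hinged along y at the back: hinge line 50 mm behind the origin (+x), 31 mm above the desk. On the lid (top 38 mm above the desk): bar handle near the front edge, grey dish at left and back, slide bolt at right
- case_lid (a joint): lid angle, rad: 0 shut, grows as the front edge rises; falls shut when let go. Hidden in the case, the bolt's hook may or may not reach its keeper; only a tug tells. If caught, the lid stops firmly after 0.04 to 0.09 rad (4 to 8 mm at the handle; pull no harder than 10 N); past 0.12 rad it is not caught
- pull: steel bar handle on the lid (turns with it): round bar 10 mm thick along the case's y, 68 mm between its two posts, its axis 40 mm above the lid's top; 40 mm in front of the case's origin and 15 mm to its left. Origin: on the lid's top under the middle of the bar; x, y, z as the case's when shut
- pull_bar (a point): middle of that bar, on its axis: grip here from above, fingers closing along the case's x (one in front of the bar, one behind). The posts stand 34 mm either side along y. The bar can turn between the fingers, so the gripper may stay upright while the lid swings up
- dish_floor (a point): middle of the inner floor of the grey dish, 41 mm above the desk when the lid is shut; the dish is 56 mm (case x) by 106 mm (case y), walls 3 mm thick and 12 mm high
- bolt (a joint): how far the slide bolt has been moved, m: 0 to 0.020, growing to the case's right (-y). It stands within 3 mm of 0 at the start; at 0.016 or more it is certainly free of the catch. It slides stiffly (about 1.5 N) and stays where it is left
- bolt_top (a point): middle of the top of the bolt's black ribbed thumb piece (12 mm along the case's x, 24 mm along y, 24 mm high over the lid's top, on a brass plate 2 mm thick). Pinch it across case x from above and slide it along the case's -y
- bushing: brass-coloured stepped bushing, 34 mm diameter at the foot, 26 mm high, 0.11 kg, loose and upright in the dish. Origin: centre of its underside, z up. Desk that is free to stand it on: left of the case, towards its front; the open cartons on the desk at the back left are in the wrist's way further back
- tape_roll: yellowish roll of tape lying flat to the right of the case, 103 mm diameter, 25 mm high; bystander. Origin: centre of its underside
- key_ring: key ring with keys behind the case, 104 x 115 x 8 mm; bystander. Origin: centre of its underside
- pen: black pen in front of the case, 145 mm along its y, 12 x 9 mm; bystander. Origin: centre of its underside
- loupe: black and clear loupe, 41 mm diameter, 36 mm high, behind the case's right part; bystander. Origin: centre of its underside
There are look-alikes about, which are no part of the job. Of the things that look like the bushing, the middle-sized one is meant. Leave any purple look-alike of the case alone.

How it is judged:
On the way, in this order (a step that is already met when the one before it is completed fails the run):
1. the bushing stands on the desk, let go (height (world z) of bushing below 0.006 m and angle between bushing's own z axis and vertical below 0.15 rad and contact force between the fingers and bushing below 0.05 N and linear speed of bushing below 0.02 m/s), for 0.2 s.
2. the lid is tugged up by the bar handle with the bolt not yet moved (value of joint case_lid above 0.03 rad and value of joint bolt below 0.007 m and contact force between the fingers and pull above 0.3 N), for 0.05 s.
3. the lid is raised by the bar handle (value of joint case_lid above 0.6 rad and contact force between the fingers and pull above 0.3 N), for 0.2 s.
At the end, for the whole second after the job is handed in: The robot finishes with the fingers on the bar handle (over 0.3 N), holding the lid still between 0.6 and 1.1 rad (34 to 63 degrees) open, while the bushing stands upright (within 0.15 rad) and still on the bare desk (underside under 6 mm), untouched (all of step 3 and value of joint case_lid below 1.1 rad and velocity of joint case_lid between -0.1 and 0.1 rad/s and height (world z) of bushing below 0.006 m and angle between bushing's own z axis and vertical below 0.15 rad and linear speed of bushing below 0.02 m/s and contact force between the arm and bushing below 0.05 N); the arm keeps its last pose, push and grip.
It fails at once if the lid is tipped (over 0.12 rad) before the bushing is down on the desk (value of joint case_lid above 0.12 rad and height (world z) of bushing above 0.03 m).
It fails at once if the bushing is dropped or thrown (over 1.2 m/s) (linear speed of bushing above 1.2 m/s).
It fails at once if the tape roll, keys, pen or loupe is moved more than 25 mm (distance of any of tape_roll, key_ring, pen, loupe from where it was at the start of the episode above 0.025 m).
It also fails if it takes over 72 s, if anything falls off the work surface, if the arm or the gripper's body presses on something with over 40 N, if the wrist force passes 120 N, or if a joint passes its speed limit or range.

ROBOT

A 6-joint arm with a two-finger parallel gripper is mounted at the origin on a cart in front of the work surface, level with it; the furniture and walls round the work are solid. World frame = base frame: x ahead of the robot, y to its left, z up, the work surface at z = 0. Lengths are in m, angles in rad, forces in N, time in s.
With the tool pointing down it reaches from about 0.375 to 0.9 m from the base axis. Payload 3.1 kg.
Tool frame: the origin (TCP) lies between the finger pads; the fingertips stand manip.finger_overhang ahead of it and the grasp point (between the pads) lies 5 mm behind it (manip.finger_overhang is the distance from the TCP to the fingertips, in m); z points along the fingers, y is the line along which they close (so a half turn about z gives the same grasp; the last joint's range is limited). The gripper opens to 85 mm and grips with 20 to 120 N. Pads are 22 mm wide; open, the fingers measure 114 mm over their backs; the gripper's body (76 mm by 85 mm) begins 54 mm behind the grasp point. The pads swing forward as they close: fully open they stand 13 mm farther back than shut.
Start: joints at [1.141, 0.527, 1.433, -0, 1.181, -0.178], TCP at [0.156, 0.605, 0.245] pointing down, gripper open.
Joint ranges: [-3.08, 3.08], [-0.75, 2.2], [0.22, 2.44], [-1.43, 4.57], [0, 2.65], [-2.85, 2.85]. Speed limits (rad/s): [2.79, 2.79, 3.14, 3.14, 3.14, 3.14].

INTERFACE

Orientations are given as a unit quaternion [x, y, z, w].
In Python, from station import manip gives the robot as it stands.
- The arm moves only by the tool drive_tool, never from a script. Its argument "plan" is a list of rows, each a list of 7 numbers: the shift along the tool's x, y, z in m, then the turn, a rotation vector about the tool's x, y, z in degrees, then the opening, from -1 (shut) to 1 (fully open). In form: [[x, y, z, wx, wy, wz, gripper], ...]. A call has 1 to 10 rows; each row shifts and turns the commanded pose from where the row before left it, along the tool's axes as they then stand; what a row does not reach is not made up. A row lasts 1/10 s, in which the tool goes at most 50 mm and 8.59 degrees, less where a joint would pass 70% of its speed; a pose out of reach is approached as far as the arm can. A call is refused whole if a number of a shift passes 0.05 or a number of a turn 8.59, either way. A call with a gripper value outside its range is refused whole. The fingers move at their own pace and stop on an object; "newtons" is the grip in N (left out, the last holds). Time passes only in rows, so rows that do not move let the fingers close. It gives the time, the measured TCP pose, the force, the opening and the grip force at its end, in the units of the state.
- manip.sense(): the state, without advancing time (a new reading comes with each control period).
- manip.snapshot(name): name is "side" or "top" or "wrist"; returns a dict with "image" (384x512x3 uint8, red, green, blue), "z_map" (384x512 float32, m along the optical axis (not along the pixel's ray), 0 where there is no reading), "fov_y" (degrees; the focal length in pixels is half the picture's height over the tangent of half this angle, whatever the lens; pixels are square), "cx", "cy" (the principal point, pixels), "extrinsics" (4x4, takes a point from camera to world coordinates); the wrist camera has in their place "mount" (4x4, takes a point from camera to tool coordinates, whose origin is the TCP and whose axes are the flange's). Camera axes: x right, y up, looking along -z (the intrinsics and any distortion apply to the point x, -y, -z); pixel columns grow to the right and rows downward; lengths in m; the calibration is good to about 2 mm. A picture is of the moment at which its call begins: read the wrist's pose just before it.
- manip.sign_off(): hands the job in; it is judged then, once.
The state is a dict: "t": time; "q": joint angles; "qd": joint speeds; "tau": joint torques, N m; "tcp_pos": TCP position; "tool_rot": TCP orientation; "force": force on the tool from outside, world axes, zero at the start; "ft_torque": the same for the moment, N m; "finger_gap": opening from 0.0 (shut) to 1.0 (fully open); "gripper_force": force on a finger pad.
Only numpy, scipy, OpenCV 4.12 (cv2) and the standard library are available. Lean on these libraries where they do the work, as an engineer would, in place of code of your own. Each camera call takes 0.05 s, during which the arm holds its last target. There are 200 camera calls.

## Working session

There is one attempt and no reset: what is moved stays moved. The work goes in short steps, Python scripts to look and compute and a tool call to move; the robot and the scene stay as the last step left them, time stands still between calls to the robot, and variables do not carry over. Pictures are saved under pics/ and viewed, at most 10 in all, crops included, and the job is handed in when it is done.

Besides the shell and the picture viewer there is one more tool, called by a JSON object that holds its "op" and its "data". drive_tool: Moves the arm, as the interface text tells. Its arguments: {"type":"object","properties":{"plan":{"type":"array"},"newtons":{"type":"number"}},"required":["plan"]}

```bash
mkdir -p pics
cat > h.py <<'E'
import numpy as np,cv2
from station import manip
from scipy.spatial.transform import Rotation as R
def snap(n):
    s=manip.sense();d=manip.snapshot(n)
    if 'extrinsics' in d: T=np.array(d['extrinsics'])
    else:
        W=np.eye(4);W[:3,:3]=R.from_quat(s['tool_rot']).as_matrix();W[:3,3]=s['tcp_pos'];T=W@np.array(d['mount'])
    z=d['z_map'];h,w=z.shape;f=h/2/np.tan(np.radians(d['fov_y'])/2)
    v,u=np.mgrid[:h,:w]
    P=np.stack([(u-d['cx'])/f*z,-(v-d['cy'])/f*z,-z],-1)
    P=P@T[:3,:3].T+T[:3,3];P[z==0]=np.nan
    return d,P
def save(n,im): cv2.imwrite('pics/'+n+'.png',im[...,::-1])
E
python3 - <<'E'
from h import *
ims=[]
for n in('top','side'):
    d,P=snap(n);np.savez(n+'.npz',P=P,im=d['image']);save(n,d['image']);print(n,{k:v for k,v in d.items() if k not in('image','z_map')})
    print(np.nanmin(P.reshape(-1,3),0),np.nanmax(P.reshape(-1,3),0))
print(manip.sense(),manip.finger_overhang)
E
```

```text
top {'fov_y': 46.324409784793446, 'cx': 252.35066241615922, 'cy': 192.80270817463972, 'extrinsics': array([[ 0.00543759,  0.99461703, -0.10347652,  0.4850785 ],
       [-0.99995923,  0.00466223, -0.00773349, -0.13018994],
       [-0.00720943,  0.10351435,  0.99460183,  1.21636918],
       [ 0.        ,  0.        ,  0.        ,  1.        ]])}
[-0.12486751 -1.02439553 -0.75936869] [1.15672165 0.97088727 0.39913505]
side {'fov_y': 46.24807012189003, 'cx': 256.4051152185788, 'cy': 192.81032203853235, 'extrinsics': array([[-0.9827417 ,  0.11477238, -0.14507256,  0.44571525],
       [-0.18473005, -0.64991275,  0.73721654,  0.58593648],
       [-0.00967241,  0.7512927 ,  0.65989827,  0.6988115 ],
       [ 0.        ,  0.        ,  0.        ,  1.        ]])}
[-0.37603537 -1.24993045 -0.75523718] [1.21400386 0.3620994  0.36490055]
{'t': 0.1, 'q': array([ 1.14052176e+00,  5.28343011e-01,  1.43378165e+00,  3.77357956e-05,
        1.18142554e+00, -1.78517294e-01]), 'qd': array([ 2.62611246e-03, -2.20796048e-03, -2.18703128e-03,  6.26647513e-05,
        1.13955665e-03, -1.11847153e-03]), 'tau': array([ 4.84706088e-04, -4.43304455e+01, -1.78587270e+01, -1.72391369e-04,
        3.88439919e-03, -3.65024235e-06]), 'tcp_pos': array([0.15539908, 0.60472837, 0.24444763]), 'tool_rot': array([ 1.25553530e-01,  9.92086364e-01, -9.28547004e-04, -3.10001159e-04]), 'force': array([-0.77744244, -0.41711557, -0.33206541]), 'ft_torque': array([-0.03392764,  0.0400882 ,  0.01611723]), 'gripper_force': 0.0, 'finger_gap': 1.0002881232543535} 0.014
```

View pics/top.png

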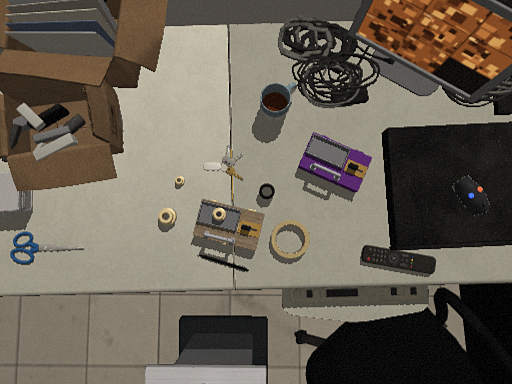

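View pics/side.png

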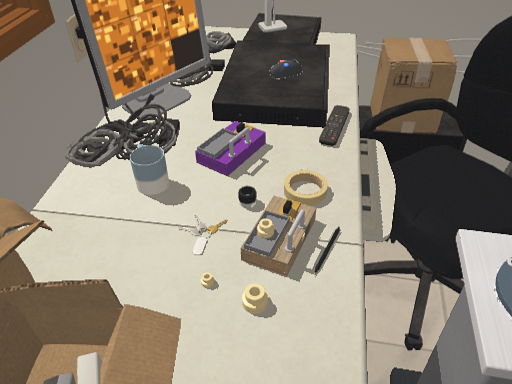

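Top view: three bushing look-alikes, at (167,217) large on the desk, (180,181) small on the desk, and (219,213) middle-sized in the dish of the wooden case (229,224). The one in the dish fits, being middle-sized and in the dish. The purple case at (335,162) is the decoy.

Run:
```python
from h import *
D=np.load('top.npz');P=D['P'];im=D['im']
save('crop',cv2.resize(im[165:280,145:320],None,fx=4.5,fy=4.5,interpolation=cv2.INTER_CUBIC))
def comp(r,lo,hi):
    v0,v1,u0,u1=r;Q=P[v0:v1,u0:u1];m=(Q[...,2]>lo)&(Q[...,2]<hi);return Q[m]
roi=(190,265,185,272)
Q=comp(roi,.028,.046)
r=cv2.minAreaRect(Q[:,:2].astype(np.float32));print('case',r,len(Q),np.median(Q[:,2]))
for n,rr,lo in(('mid',(198,230,205,235),.055),('big',(200,235,150,185),.01),('small',(172,190,170,190),.006)):
    q=comp(rr,lo,.12);c=cv2.minEnclosingCircle(q[:,:2].astype(np.float32));print(n,c,q[:,2].max(),len(q))
q=comp(roi,.07,.1);print('bar',q.min(0),q.max(0),np.median(q,0),len(q))
for v,u in((237,219),(229,249),(260,222),(240,290),(217,167)): print(v,u,P[v,u])
D=np.load('side.npz');P=D['P']
Q=comp((185,280,230,325),.033,.046)
print('caseS',cv2.minAreaRect(Q[:,:2].astype(np.float32)))
Q=comp((185,280,230,325),.066,.1);print('highS',len(Q),np.median(Q,0)); print(cv2.minAreaRect(Q[Q[:,2]>.07][:,:2].astype(np.float32)))
```

```text
case ((0.5519106984138489, -0.06811942160129547), (0.17647910118103027, 0.1592555046081543), 76.46976470947266) 2112 0.03788622596475266
mid ((0.5450591444969177, -0.023529835045337677), 0.029078414663672447) 0.07165156113115523 86
big ((0.5464974045753479, 0.10826101154088974), 0.02377352863550186) 0.04074569723913668 214
small ((0.6357508301734924, 0.07181832939386368), 0.023441780358552933) 0.02421724560100591 66
bar [ 0.47848721 -0.07101828  0.07065684] [0.55196404 0.00292983 0.08779789] [ 0.49087704 -0.03514602  0.08148291] 126
237 219 [ 0.4908591  -0.0380953   0.08273097]
229 249 [ 0.51184143 -0.11310077  0.06016219]
260 222 [ 0.43008243 -0.04056971  0.0044654 ]
240 290 [ 0.48427411 -0.22254303  0.00407736]
217 167 [ 0.54459317  0.1107863  -0.00135734]
caseS ((0.5612142086029053, -0.07188733667135239), (0.18038934469223022, 0.18114399909973145), 76.36459350585938)
highS 249 [ 0.49484154 -0.02995921  0.07965664]
((0.49027562141418457, -0.03376826271414757), (0.0767403393983841, 0.00988233182579279), 76.55516815185547)
```

View pics/crop.png

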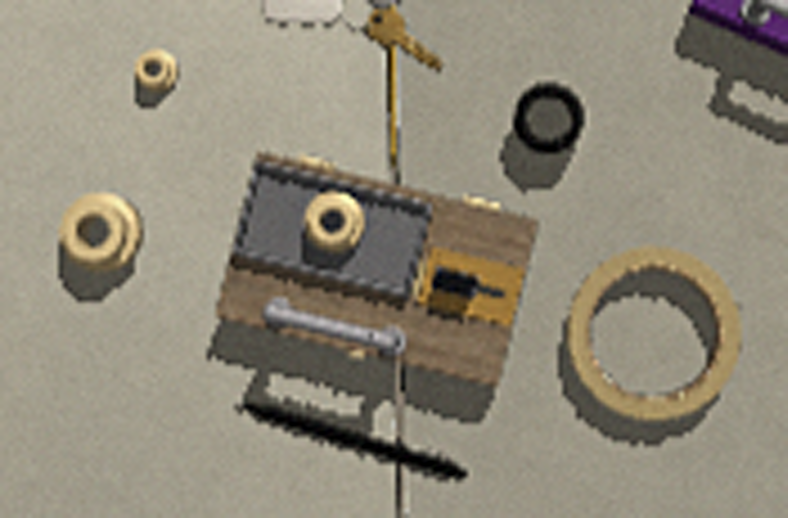

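Crop: the middle bushing sits centred in the dish at (333,222), with the small one at (157,70) and the large one at (100,232). It is the target. Moving above it now.

{"op": "drive_tool", "data": {"plan": [[-0.036,-0.034,0,0,0,0,1],[-0.036,-0.034,0,0,0,0,1],[-0.036,-0.034,0,0,0,0,1],[-0.036,-0.034,0,0,0,0,1],[-0.036,-0.034,0,0,0,0,1],[-0.036,-0.034,0,0,0,0,1],[-0.036,-0.034,0,0,0,0,1],[-0.036,-0.034,0,0,0,0,1],[-0.036,-0.034,0,0,0,0,1],[-0.036,-0.034,0,0,0,0,1]], "newtons": 30}}

```text
t: 1.1
tcp_pos: [0.4202, 0.1844, 0.2452]
tool_rot: [0.126, 0.992, 0.0, -0.0]
force: [0.8, 1.3, 0.9]
finger_gap: 0.999
gripper_force: 0.0
```

{"op": "drive_tool", "data": {"plan": [[-0.036,-0.034,0,0,0,0,1],[-0.036,-0.034,0,0,0,0,1],[-0.036,-0.034,0,0,0,0,1],[-0.036,-0.034,0,0,0,0,1],[-0.03,-0.034,0,0,0,0,0.4],[0,0,0,0,0,0,0.4],[0,0,0,0,0,0,0.4],[0,0,0,0,0,0,0.4],[0,0,0,0,0,0,0.4]]}}

```text
t: 2.0
tcp_pos: [0.5447, -0.0202, 0.2451]
tool_rot: [0.125, 0.992, 0.0, -0.001]
force: [0.2, -0.9, 0.4]
finger_gap: 0.699
gripper_force: 0.0
```

```bash
cat >> h.py <<'E'
def go(x,y,z,yaw=None):
    "tool-frame shift (m) to a world point; yaw: wanted world angle (deg) of tool y (mod 180)"
    s=manip.sense();M=R.from_quat(s['tool_rot']).as_matrix()
    d=M.T@(np.array([x,y,z])-s['tcp_pos']);ty=np.degrees(np.arctan2(M[1,1],M[0,1]))
    print('t',round(s['t'],2),'tcp',s['tcp_pos'].round(4),'yaw',ty.round(2),'zaxis',M[:,2].round(4),'shift',d.round(4),'q',s['q'].round(2),'gap',round(s['finger_gap'],3),'F',s['force'].round(2),'grip',round(s['gripper_force'],2))
E
python3 - <<'E'
from h import *
go(.545,-.0235,.1)
d,P=snap('wrist');np.savez('w1.npz',P=P,im=d['image']);save('w1',d['image'])
z=P[...,2]
L=P[(z>.034)&(z<.041)&(np.abs(P[...,0]-.525)<.15)&(np.abs(P[...,1]+.058)<.15)]
print('lid',len(L),cv2.minAreaRect(L[:,:2].astype(np.float32)))
n=(np.hypot(P[...,0]-.545,P[...,1]+.0235)<.035)&(z>.0555)
B=P[n&(z<.075)];print('bush',cv2.minEnclosingCircle(B[:,:2].astype(np.float32)),np.percentile(B[:,2],[1,50,99]),len(B))
H=P[(z>.07)&(z<.1)&(np.abs(P[...,0]-.49)<.05)&(np.abs(P[...,1]+.034)<.06)];print('bar',len(H), cv2.minAreaRect(H[:,:2].astype(np.float32)) if len(H)>3 else '')
E
```

```text
t 2.0 tcp [ 0.5447 -0.0202  0.2451] yaw 75.68 zaxis [-1.3e-03  6.0e-04 -1.0e+00] shift [-0.0013 -0.0032  0.1451] q [-0.24  0.42  1.63  0.    1.09 -1.56] gap 0.699 F [ 0.15 -0.88  0.39] grip 0.0
lid 7674 ((0.5706669688224792, -0.03983050584793091), (0.24358531832695007, 0.18374106287956238), 74.91426849365234)
bush ((0.5499950051307678, -0.03336624428629875), 0.01702618971467018) [0.05564315 0.06712534 0.06952496] 617
bar 878 ((0.4899504482746124, -0.0331927090883255), (0.0767616406083107, 0.01000072993338108), 76.58673858642578)
```

View pics/w1.png

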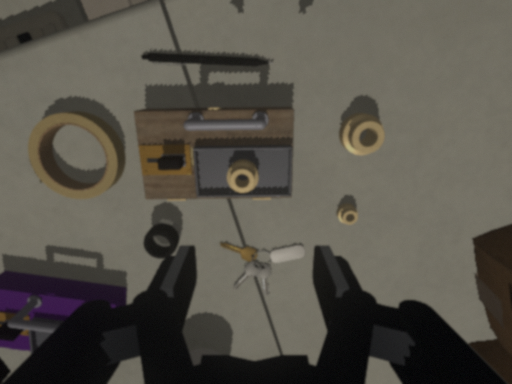

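Wrist view: bushing at (242,177), centred in the dish; bar at (227,121); bolt thumb piece at (173,155). Refining the bushing and bolt positions.

Run:
```python
from h import *
P=np.load('w1.npz')['P'];z=P[...,2]
n=np.hypot(P[...,0]-.55,P[...,1]+.0334)<.03
for lo,hi in((.064,.07),(.0555,.064)):
    B=P[n&(z>lo)&(z<hi)];r=cv2.minAreaRect(B[:,:2].astype(np.float32));print('bush',lo,len(B),r,cv2.minEnclosingCircle(B[:,:2].astype(np.float32)))
ex=np.array([.972,-.233]);ey=np.array([.233,.972]);o=np.array([.4900,-.0333])+.04*ex-.015*ey;print('o',o)
c=np.stack([(P[...,:2]-o)@ex,(P[...,:2]-o)@ey],-1)
B=c[(z>.057)&(z<.066)&(c[...,1]<-.03)&(c[...,1]>-.085)&(abs(c[...,0])<.05)];print('bolt case xy',np.percentile(B,[1,50,99],axis=0),len(B), o+np.outer([1],B.mean(0)[0]*ex+B.mean(0)[1]*ey))
L=c[(z>.03)&(z<.045)&(abs(c[...,0])<.06)&(abs(c[...,1])<.1)];print('lid',np.percentile(L,[.5,99.5],axis=0))
W=c[(z>.0475)&(z<.0555)&(abs(c[...,0])<.06)&(abs(c[...,1])<.1)];print('wall',np.percentile(W,[2,98],axis=0))
go(.55,-.0334,.055)
```

```text
bush 0.064 357 ((0.5500608086585999, -0.033563874661922455), (0.02499445341527462, 0.025401724502444267), 75.65902709960938) ((0.5502725839614868, -0.03360116109251976), 0.013183011673390865)
bush 0.0555 258 ((0.5483735203742981, -0.03281395882368088), (0.03356761485338211, 0.03021184541285038), 70.22509002685547) ((0.5499950051307678, -0.03336624428629875), 0.01702618971467018)
o [ 0.525385 -0.0572  ]
bolt case xy [[-0.00439944 -0.05810541]
 [ 0.00078389 -0.04603754]
 [ 0.00677153 -0.03500219]] 279 [[ 0.5153839  -0.10226546]]
lid [[-0.05091454 -0.0842704 ]
 [ 0.04916936  0.08326793]]
wall [[-0.01313513 -0.04507845]
 [ 0.0425365   0.08185743]]
t 2.05 tcp [ 0.5449 -0.0202  0.2453] yaw 75.69 zaxis [-8.e-04  4.e-04 -1.e+00] shift [-0.0084 -0.0116  0.1903] q [-0.24  0.42  1.63  0.    1.09 -1.56] gap 0.695 F [0.89 1.   0.68] grip 0.0
```

{"op": "drive_tool", "data": {"plan": [[-0.0085,-0.0115,0,0,0,0,0.4],[0,0,0.04,0,0,0,0.4],[0,0,0.04,0,0,0,0.4],[0,0,0.04,0,0,0,0.4],[0,0,0.03,0,0,0,0.4],[0,0,0.02,0,0,0,0.4],[0,0,0.01,0,0,0,0.4],[0,0,0.008,0,0,0,0.4],[0,0,0,0,0,0,0.4],[0,0,0,0,0,0,0.4]]}}

```text
t: 3.05
tcp_pos: [0.5519, -0.0352, 0.0581]
tool_rot: [0.125, 0.992, -0.0, 0.001]
force: [0.5, -1.0, 0.3]
finger_gap: 0.7
gripper_force: 0.0
```

{"op": "drive_tool", "data": {"plan": [[0,0,0,0,0,0,-1],[0,0,0,0,0,0,-1],[0,0,0,0,0,0,-1],[0,0,0,0,0,0,-1],[0,0,0,0,0,0,-1],[0,0,0,0,0,0,-1],[0,0,0,0,0,0,-1],[0,0,0,0,0,0,-1]], "newtons": 30}}

```text
t: 3.85
tcp_pos: [0.5518, -0.0351, 0.0585]
tool_rot: [0.126, 0.992, -0.0, 0.001]
force: [-0.2, -0.1, 6.3]
finger_gap: 0.37
gripper_force: 29.6
```

{"op": "drive_tool", "data": {"plan": [[0,0,-0.003,0,0,0,-1],[0,0,-0.005,0,0,0,-1],[0,0,-0.01,0,0,0,-1],[0,0,-0.02,0,0,0,-1],[0,0,-0.03,0,0,0,-1],[0,0,-0.03,0,0,0,-1],[0,0,-0.03,0,0,0,-1],[0,0,0,0,0,0,-1]]}}

```text
t: 4.65
tcp_pos: [0.5539, -0.0355, 0.1899]
tool_rot: [0.125, 0.992, -0.001, 0.005]
force: [0.9, -0.7, -0.8]
finger_gap: 0.372
gripper_force: 30.0
```

Run:
```python
from h import *
go(.45,.11,.19)
d,P=snap('side');save('s2',cv2.resize(d['image'][120:330,180:380],None,fx=2.8,fy=2.8))
n=(abs(P[...,0]-.45)<.1)&(abs(P[...,1]-.11)<.08)&(P[...,2]>.012);print('near place', n.sum(), np.median(P[n],0))
```

```text
t 4.65 tcp [ 0.5539 -0.0355  0.1899] yaw 75.59 zaxis [ 0.0093 -0.0025 -1.    ] shift [ 0.1368  0.1151 -0.0014] q [-0.27  0.5   1.67  0.    0.96 -1.58] gap 0.372 F [ 0.86 -0.74 -0.79] grip 30.0
near place 2578 [0.49934002 0.03954347 0.4979785 ]
```

View pics/s2.png

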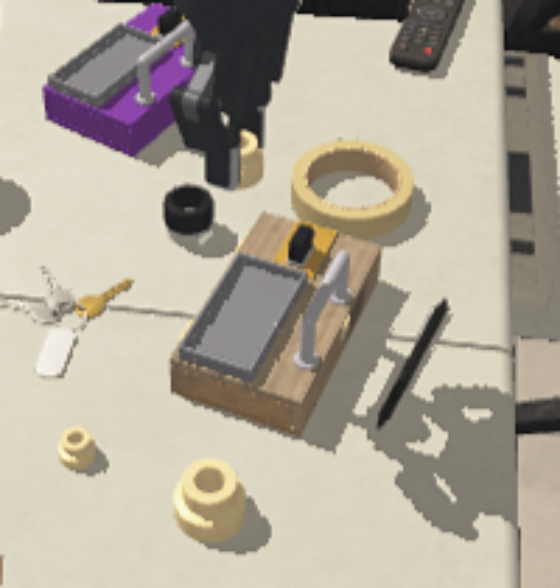

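Side view: the bushing is held upright between the fingers at (250,155), and the dish is empty. Carrying it to (0.45, 0.11).

{"op": "drive_tool", "data": {"plan": [[0.027,0.023,0,0,0,0,-1],[0.027,0.023,0,0,0,0,-1],[0.027,0.023,0,0,0,0,-1],[0.027,0.023,0,0,0,0,-1],[0.029,0.023,0,0,0,0,-1],[0,0,0.03,0,0,0,-1],[0,0,0.04,0,0,0,-1],[0,0,0.04,0,0,0,-1],[0,0,0.03,0,0,0,-1],[0,0,0,0,0,0,-1]]}}

```text
t: 5.7
tcp_pos: [0.4435, 0.1105, 0.0414]
tool_rot: [0.126, 0.992, -0.001, -0.005]
force: [0.1, 0.6, -1.3]
finger_gap: 0.374
gripper_force: 30.5
```

{"op": "drive_tool", "data": {"plan": [[0,0,0.01,0,0,0,-1],[0,0,0.01,0,0,0,-1],[0,0,0.005,0,0,0,-1],[0,0,0.003,0,0,0,-1],[0,0,0,0,0,0,-1]]}}

```text
t: 6.2
tcp_pos: [0.4475, 0.1106, 0.0178]
tool_rot: [0.126, 0.992, 0.0, 0.001]
force: [-0.4, -0.5, -1.0]
finger_gap: 0.372
gripper_force: 30.5
```

{"op": "drive_tool", "data": {"plan": [[0,0,0,0,0,0,-1],[0,0,0.001,0,0,0,-1],[0,0,0,0,0,0,-1]]}}

```text
t: 6.5
tcp_pos: [0.4474, 0.1106, 0.0175]
tool_rot: [0.126, 0.992, 0.0, 0.001]
force: [-1.3, 0.6, 8.6]
finger_gap: 0.37
gripper_force: 31.3
```

{"op": "drive_tool", "data": {"plan": [[0,0,0,0,0,0,-0.15],[0,0,0,0,0,0,0.0],[0,0,0,0,0,0,0.2],[0,0,0,0,0,0,0.4],[0,0,0,0,0,0,0.4],[0,0,0,0,0,0,0.4],[0,0,-0.01,0,0,0,0.4],[0,0,-0.03,0,0,0,0.4],[0,0,-0.05,0,0,0,0.4],[0,0,-0.05,0,0,0,0.4]]}}

```text
t: 7.5
tcp_pos: [0.4462, 0.1105, 0.1578]
tool_rot: [0.126, 0.992, -0.0, -0.001]
force: [0.1, 0.3, -0.0]
finger_gap: 0.698
gripper_force: 0.0
```

{"op": "drive_tool", "data": {"plan": [[0,0,-0.04,0,0,0,1],[0,0,0,0,0,8.5,1],[0,0,0,0,0,8.5,1]]}}

```text
t: 7.8
tcp_pos: [0.4477, 0.1106, 0.1989]
tool_rot: [0.274, 0.962, 0.001, 0.002]
force: [0.3, -0.6, -0.5]
finger_gap: 1.001
gripper_force: 0.0
```

Run:
```python
from h import *
go(.49,-.0335,.2)
d,P=snap('wrist');save('w2',d['image'])
d,P=snap('side')
n=(np.hypot(P[...,0]-.4475,P[...,1]-.1106)<.03)&(P[...,2]>.004)&(P[...,2]<.05);print(n.sum(),np.percentile(P[n],[1,50,99],axis=0))
```

```text
t 7.8 tcp [0.4477 0.1106 0.1989] yaw 58.24 zaxis [ 0.0049 -0.     -1.    ] shift [-0.1118 -0.1003 -0.0009] q [-0.    0.38  1.89 -0.    0.87 -1.02] gap 1.001 F [ 0.29 -0.59 -0.53] grip 0.0
327 [[0.43034787 0.09899368 0.00421013]
 [0.4463871  0.11787255 0.01786335]
 [0.46200505 0.12848015 0.02853206]]
```

View pics/w2.png

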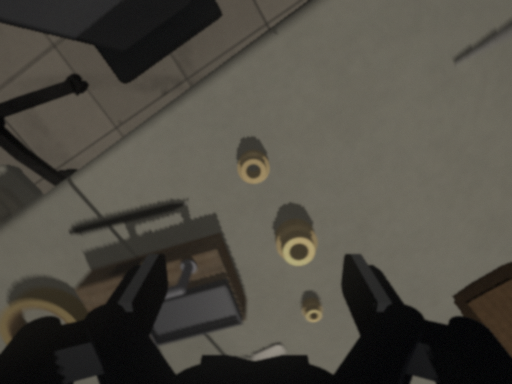

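Wrist view: the bushing stands on the desk at (253,168), with the large and small look-alikes untouched at (298,250) and (313,314). Turning for the bar.

{"op": "drive_tool", "data": {"plan": [[0,0,0,0,0,8.5,1],[0,0,0,0,0,8.5,1],[0,0,0,0,0,8.5,1],[0,0,0,0,0,8.5,1],[0,0,0,0,0,8.5,1],[0,0,0,0,0,8.5,1],[0,0,0,0,0,8.5,1],[0,0,0,0,0,8.5,1],[0,0,0,0,0,3.5,1],[0,0,0,0,0,0,1]]}}

```text
t: 8.9
tcp_pos: [0.4466, 0.1106, 0.1962]
tool_rot: [0.781, 0.624, -0.0, -0.0]
force: [0.4, 0.8, 0.3]
finger_gap: 1.002
gripper_force: 0.0
```

Run:
```python
from h import *
go(.49,-.0335,.073)
```

```text
t 8.9 tcp [0.4466 0.1106 0.1962] yaw -12.75 zaxis [-0.001 -0.    -1.   ] shift [-0.1309  0.0742  0.1231] q [-0.    0.39  1.89 -0.    0.87  0.22] gap 1.002 F [0.37 0.77 0.34] grip 0.0
```

{"op": "drive_tool", "data": {"plan": [[-0.026,0.015,0,0,0,0.7,0.0],[-0.026,0.015,0,0,0,0,0.0],[-0.026,0.015,0,0,0,0,0.0],[-0.026,0.015,0,0,0,0,0.0],[-0.026,0.015,0,0,0,0,0.0],[0,0,0.01,0,0,0,0.0],[0,0,0.02,0,0,0,0.0],[0,0,0.01,0,0,0,0.0],[0,0,0,0,0,0,0.0],[0,0,0,0,0,0,0.0]]}}

```text
t: 9.9
tcp_pos: [0.4894, -0.0327, 0.1562]
tool_rot: [0.785, 0.619, -0.0, -0.0]
force: [0.0, 0.1, -0.0]
finger_gap: 0.501
gripper_force: 0.0
```

Run:
```python
from h import *
go(.49,-.0335,.074)
d,P=snap('wrist');z=P[...,2]
H=P[(z>.074)&(z<.09)&(np.abs(P[...,0]-.49)<.03)&(np.abs(P[...,1]+.034)<.06)];print('bar',len(H), cv2.minAreaRect(H[:,:2].astype(np.float32)) if len(H)>3 else '')
```

```text
t 9.9 tcp [ 0.4894 -0.0327  0.1562] yaw -13.53 zaxis [-9.e-04  3.e-04 -1.e+00] shift [-0.0006  0.0008  0.0822] q [-0.3   0.49  1.85  0.    0.8  -0.06] gap 0.501 F [ 0.03  0.07 -0.01] grip 0.0
bar 1366 ((0.4900827705860138, -0.03376663103699684), (0.07746277004480362, 0.009690864942967892), 76.14652252197266)
```

Bar confirmed at (0.490, -0.034). Descending and gripping.

{"op": "drive_tool", "data": {"plan": [[-0.0005,0.001,0.02,0,0,0,0.0],[0,0,0.02,0,0,0,0.0],[0,0,0.02,0,0,0,0.0],[0,0,0.015,0,0,0,0.0],[0,0,0.007,0,0,0,0.0],[0,0,0,0,0,0,0.0],[0,0,0,0,0,0,0.0]]}}

```text
t: 10.65
tcp_pos: [0.4912, -0.0341, 0.075]
tool_rot: [0.786, 0.618, 0.0, 0.001]
force: [0.0, 0.3, 1.1]
finger_gap: 0.499
gripper_force: 0.0
```

{"op": "drive_tool", "data": {"plan": [[0,0,0,0,0,0,-1],[0,0,0,0,0,0,-1],[0,0,0,0,0,0,-1],[0,0,0,0,0,0,-1],[0,0,0,0,0,0,-1],[0,0,0,0,0,0,-1]], "newtons": 30}}

```text
t: 11.25
tcp_pos: [0.4898, -0.0338, 0.075]
tool_rot: [0.786, 0.618, -0.0, -0.0]
force: [-1.9, 0.9, 5.9]
finger_gap: 0.104
gripper_force: 29.3
```

{"op": "drive_tool", "data": {"plan": [[0,0,-0.001,0,0,0,-1],[0,0,-0.001,0,0,0,-1],[0,0,-0.001,0,0,0,-1],[0,0,0,0,0,0,-1]]}}

```text
t: 11.65
tcp_pos: [0.4909, -0.0341, 0.0773]
tool_rot: [0.786, 0.618, 0.0, 0.0]
force: [-0.0, 0.1, -1.9]
finger_gap: 0.103
gripper_force: 29.3
```

{"op": "drive_tool", "data": {"plan": [[0,0,-0.001,0,0,0,-1],[0,0,0,0,0,0,-1]]}}

```text
t: 11.85
tcp_pos: [0.4914, -0.0343, 0.0783]
tool_rot: [0.786, 0.618, 0.001, 0.001]
force: [1.7, 0.5, -4.5]
finger_gap: 0.102
gripper_force: 29.2
```

{"op": "drive_tool", "data": {"plan": [[0,0,-0.001,0,0,0,-1],[0,0,0,0,0,0,-1]]}}

```text
t: 12.05
tcp_pos: [0.492, -0.0344, 0.0794]
tool_rot: [0.786, 0.618, 0.001, 0.001]
force: [4.0, 0.1, -5.5]
finger_gap: 0.102
gripper_force: 29.1
```

{"op": "drive_tool", "data": {"plan": [[0,0,-0.0005,0,0,0,-1],[0,0,0,0,0,0,-1]]}}

```text
t: 12.25
tcp_pos: [0.4923, -0.0345, 0.08]
tool_rot: [0.786, 0.618, 0.001, 0.001]
force: [5.6, 0.7, -6.4]
finger_gap: 0.104
gripper_force: 29.1
```

{"op": "drive_tool", "data": {"plan": [[0,0.0025,0,0,0,0,-1],[0,0,0,0,0,0,-1]]}}

```text
t: 12.45
tcp_pos: [0.4922, -0.0344, 0.0798]
tool_rot: [0.786, 0.618, -0.001, -0.001]
force: [0.8, 0.1, -3.6]
finger_gap: 0.1
gripper_force: 29.4
```

{"op": "drive_tool", "data": {"plan": [[0,0.0005,-0.001,0,0,0,-1],[0,0,0,0,0,0,-1]]}}

```text
t: 12.65
tcp_pos: [0.4928, -0.0346, 0.0808]
tool_rot: [0.786, 0.618, -0.0, -0.001]
force: [-0.1, 0.2, -3.6]
finger_gap: 0.104
gripper_force: 29.4
```

{"op": "drive_tool", "data": {"plan": [[0,0.0005,-0.001,0,0,0,-1],[0,0,0,0,0,0,-1]]}}

```text
t: 12.85
tcp_pos: [0.4934, -0.0347, 0.0819]
tool_rot: [0.786, 0.618, -0.0, -0.001]
force: [-0.5, -0.1, -2.9]
finger_gap: 0.105
gripper_force: 29.5
```

{"op": "drive_tool", "data": {"plan": [[0,0.0005,-0.001,0,0,0,-1],[0,0,0,0,0,0,-1]]}}

```text
t: 13.05
tcp_pos: [0.494, -0.0349, 0.0829]
tool_rot: [0.786, 0.618, -0.0, -0.0]
force: [-1.2, 0.2, -3.0]
finger_gap: 0.1
gripper_force: 29.4
```

Still moving freely (7.9 mm, about 0.088 rad). Continuing past the possible catch range.

{"op": "drive_tool", "data": {"plan": [[0,0.0005,-0.001,0,0,0,-1],[0,0,0,0,0,0,-1]]}}

```text
t: 13.25
tcp_pos: [0.4946, -0.035, 0.0838]
tool_rot: [0.786, 0.618, -0.0, -0.0]
force: [-0.9, 0.5, -3.5]
finger_gap: 0.102
gripper_force: 29.4
```

{"op": "drive_tool", "data": {"plan": [[0,0.0005,-0.001,0,0,0,-1],[0,0,0,0,0,0,-1]]}}

```text
t: 13.45
tcp_pos: [0.4952, -0.0352, 0.0849]
tool_rot: [0.786, 0.618, -0.0, -0.0]
force: [-1.2, 0.1, -2.8]
finger_gap: 0.099
gripper_force: 29.4
```

{"op": "drive_tool", "data": {"plan": [[0,0.0005,-0.001,0,0,0,-1],[0,0,0,0,0,0,-1]]}}

```text
t: 13.65
tcp_pos: [0.4959, -0.0353, 0.0859]
tool_rot: [0.786, 0.618, -0.0, -0.0]
force: [-1.4, 0.1, -1.5]
finger_gap: 0.1
gripper_force: 29.4
```

{"op": "drive_tool", "data": {"plan": [[0,0.0005,-0.001,0,0,0,-1],[0,0,0,0,0,0,-1]]}}

```text
t: 13.85
tcp_pos: [0.4965, -0.0355, 0.0869]
tool_rot: [0.786, 0.618, 0.0, 0.0]
force: [-0.8, -0.1, -3.8]
finger_gap: 0.101
gripper_force: 29.3
```

No stop at about 0.13 rad, so the lid is not caught and the bolt stays untouched. Swinging it up along its arc.

{"op": "drive_tool", "data": {"plan": [[0,0.003,-0.004,0,0,0,-1],[0,0.0032,-0.004,0,0,0,-1],[0,0.0035,-0.0037,0,0,0,-1],[0,0.0035,-0.0036,0,0,0,-1],[0,0.0038,-0.0033,0,0,0,-1],[0,0.0039,-0.0033,0,0,0,-1],[0,0,0,0,0,0,-1]]}}

```text
t: 14.55
tcp_pos: [0.5162, -0.0402, 0.1096]
tool_rot: [0.786, 0.618, -0.001, -0.001]
force: [-5.6, 0.7, 3.9]
finger_gap: 0.105
gripper_force: 29.5
```

{"op": "drive_tool", "data": {"plan": [[0,0.0041,-0.003,0,0,0,-1],[0,0.0042,-0.0028,0,0,0,-1],[0,0.0044,-0.0026,0,0,0,-1],[0,0.0045,-0.0024,0,0,0,-1],[0,0,0,0,0,0,-1]]}}

```text
t: 15.05
tcp_pos: [0.5321, -0.0441, 0.1209]
tool_rot: [0.786, 0.618, -0.001, -0.001]
force: [-8.6, 1.1, 9.7]
finger_gap: 0.1
gripper_force: 29.9
```

{"op": "drive_tool", "data": {"plan": [[0,0.0035,-0.0035,0,0,0,-1],[0,0.0042,-0.0025,0,0,0,-1],[0,0.0027,-0.001,0,0,0,-1],[0,0,0,0,0,0,-1],[0,0,0,0,0,0,-1]]}}

```text
t: 15.55
tcp_pos: [0.5441, -0.047, 0.127]
tool_rot: [0.786, 0.618, 0.0, 0.0]
force: [-2.6, 1.2, 2.5]
finger_gap: 0.101
gripper_force: 29.9
```

Run:
```python
from h import *
go(.5,0,.1)
d,P=snap('side');save('s3',cv2.resize(d['image'][120:330,180:380],None,fx=2.8,fy=2.8))
ex=np.array([.972,-.233]);ey=np.array([.233,.972]);o=np.array([.5254,-.0575])
c=np.stack([(P[...,:2]-o)@ex,(P[...,:2]-o)@ey],-1);z=P[...,2]
n=(np.hypot(P[...,0]-.4475,P[...,1]-.1106)<.03)&(z>.004)&(z<.05);print('bush',n.sum(),np.percentile(P[n],[1,50,99],axis=0))
x,zb=.0,0
```

```text
t 15.55 tcp [ 0.5441 -0.047   0.127 ] yaw -13.63 zaxis [ 1.2e-03 -3.0e-04 -1.0e+00] shift [ 0.0353 -0.0539  0.0269] q [-0.29  0.59  1.74  0.    0.81 -0.05] gap 0.101 F [-2.65  1.16  2.54] grip 29.93
bush 331 [[0.43039968 0.09860435 0.0043858 ]
 [0.44637375 0.1179589  0.01733828]
 [0.46197559 0.12821566 0.02819376]]
```

View pics/s3.png

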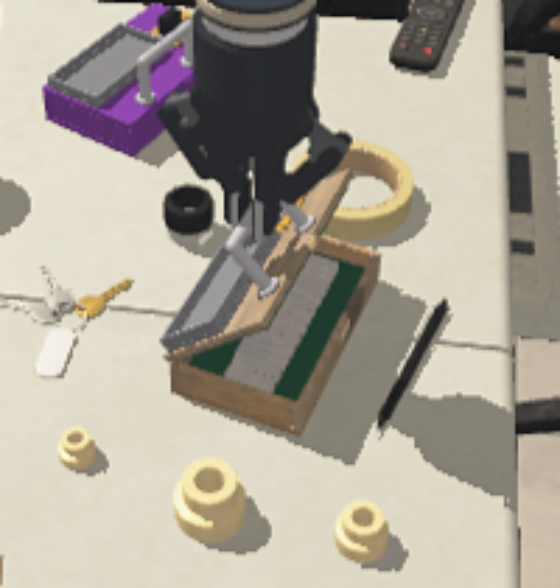

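The lid is open about 45 degrees with the bar in the fingers at (255,240). The bushing stands at (362,530) and the bystanders haven't moved.

{"op": "drive_tool", "data": {"plan": [[0,0,0,0,0,0,-1],[0,0,0,0,0,0,-1],[0,0,0,0,0,0,-1],[0,0,0,0,0,0,-1]]}}

```text
t: 16.0
tcp_pos: [0.5435, -0.0469, 0.1268]
tool_rot: [0.786, 0.618, 0.0, 0.0]
force: [-3.2, 0.7, 5.6]
finger_gap: 0.101
gripper_force: 30.1
```

```bash
python3 -c "
from station import manip
print(manip.sign_off())"
```

```text
the job is handed in; nothing more can be done
None
```

The job is handed in (no verdict came back): the bushing stands upright on the desk, the tug showed the lid was not caught so I left the bolt alone, and the arm is holding the lid open at about 45 degrees by the bar handle.

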